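Set the banding wheel's speed dial to its index tab, then switch it on

TASK

Get the motor-driven banding wheel ready to decorate the bowl that stands on it. With its toggle still off, turn the black speed dial clockwise (seen from above; its cap is worn and has play) until its pointer points straight at the raised tab of the dark steel index collar round it, then flip the toggle fully over to its on side, the side marked with a straight raised bar. Do not shift the index collar or the bowl, leave the jar and the mug alone, and let go of everything.

Things in the scene. Friction and masses are not known exactly. Their poses are not given: they have to be found in the camera images.
- unit: Banding wheel, fixed to the table: a grey housing 170 (x) x 400 (y) x 60 high (mm). Origin at the centre of its underside; its front faces its -x. On its top, in its frame: speed dial with axis at (0,-125), toggle at (0,0), round wheel head (diameter 150, top at z 78) at (0,125). An aluminium plate lies under the dial and toggle.
- dial_grip (a point): On the dial's vertical axis at grip height, 36 mm above the housing top. The dial's black fluted round cap is 50 mm in diameter, 14 to 52 mm above the housing top, over its 76 mm skirt (up to 12 mm), which carries the pointer. The collar (112 mm outside) is 6 mm high, its tab 12: keep fingertips 15 mm above the housing.
- dial_pointer (a point): Tip of the dial's pointer, a small 6 mm wide nose on the skirt with a white line, 44 mm from the dial's axis, 10 mm above the housing top. Its x axis points outward from the dial's axis, z up.
- index_tab (a point): Inner end of the dark steel index collar's only raised tab (7 mm wide, 12 mm long, 12 mm high), 46 mm from the dial's axis. Its x axis points outward from the dial's axis, z up. The collar stays put unless it is pushed hard.
- dial (a joint): Pointer angle, rad, 0 to 5 between hard stops; grows clockwise from above; pointer direction = 2.5 - value (counterclockwise from the unit's x). Friction 0.15 N m; stays put. Starts at 0.2 to 0.8. The cap has 0.4 rad of play: turned either way, it moves freely by an unknown part of that before the pointer follows.
- index_collar (a joint): Angle of the index collar, rad, with the same zero and sense as the dial: the pointer points at the tab where both values are equal. It starts between 2.6 and 4.0 and cannot be reached counterclockwise, past the stops; friction 1.5 N m.
- toggle (a joint): Toggle angle, rad: 0 = off, leaning to the unit's -x (side marked with a small raised ring); 1.0 = on, leaning to its +x (straight raised bar). Hinge along the unit's y, 73 mm above the table at the unit's (0,0). It is top-heavy and drops over to the nearer stop: leaving the stop takes about 1.5 N at the tip, less towards 0.5 (upright), past which it falls over by itself.
- toggle_tip (a point): Centre of the steel ball (28 mm diameter) at the end of the toggle, a 12 mm thick steel rod; 85 mm from its hinge. Leans 0.5 rad either way from vertical.
- bowl: White bisque bowl, 96 mm diameter, 31 mm high, standing loose on the wheel head. Origin at the centre of its underside, z up.
- jar: Clip-top jar, 78 x 72 x 103 mm, on the table to the right of the wheel; leave it alone. Origin at the centre of its underside.
- mug: White bisque mug, 77 x 104 x 79 mm, on the table to the left of the wheel; leave it alone. Origin at the centre of its underside.
Things that resemble listed ones, but are neither listed nor needed, are in the scene too. There is more than one size of the bowl; the job needs the smaller.

How it is judged:
By the outcome, as a careful person would: the job done as asked, in the order asked, and still so for the second after the job is handed in, with the robot touching nothing.
It also fails if it takes over 64 s, if anything falls off the work surface, if the arm or the gripper's body presses on something with over 40 N, if the wrist force passes 120 N, or if a joint passes its speed limit or range.

ROBOT

A 7-joint arm with a two-finger parallel gripper is mounted at the origin on the work surface; the furniture and walls round the work are solid. World frame = base frame: x ahead of the robot, y to its left, z up, the work surface at z = 0. Lengths are in m, angles in rad, forces in N, time in s.
With the tool pointing down it reaches from about 0.4 to 0.875 m from the base axis. Payload 19.3 kg.
Tool frame: the origin (TCP) lies at the very end of the fingers, on their centre line; the grasp point (between the pads) lies 19 mm behind it; z points along the fingers, y is the line along which they close (so a half turn about z gives the same grasp; the last joint's range is limited). The gripper opens to 85 mm and grips with 20 to 120 N. Pads are 22 mm wide; open, the fingers measure 114 mm over their backs; the gripper's body (76 mm by 85 mm) begins 54 mm behind the grasp point. The pads swing forward as they close: fully open they stand 13 mm farther back than shut.
Start: joints at [-0.07, 0.521, -0.036, 1.599, 0.021, 1.021, -0.113], TCP at [0.625, -0, 0.196] pointing down, gripper open.
Joint ranges: [-2.91, 2.91], [-0.3, 2.13], [-1.5, 1.42], [0.17, 2.43], [-1.26, 4.41], [0.16, 1.93], [-2.52, 2.52]. Speed limits (rad/s): [1.89, 1.89, 2.39, 2.39, 3.01, 3.01, 3.01].

INTERFACE

Orientations are given as [roll, pitch, yaw] about the fixed x, y, z axes, in that order (R = Rz(yaw) Ry(pitch) Rx(roll)).
In Python, from workcell import bot, grab_frame, calibration, job gives the robot as it stands.
- The arm moves only by the tool shift_gripper, called after ">>>" as name([rows], argument=value, ...), one row to a line, values as JSON. Schema: {"type":"object","properties":{"motion":{"type":"array","items":{"type":"object","properties":{"finger_gap":{"type":"number"},"x":{"type":"number"},"y":{"type":"number"},"z":{"type":"number"},"drx":{"type":"number"},"dry":{"type":"number"},"drz":{"type":"number"}},"additionalProperties":false,"required":["finger_gap"]},"minItems":1,"maxItems":5},"squeeze":{"type":"number"},"only":{"type":"string"},"quiet":{"type":"boolean"},"lines":{"type":"string"}},"required":["motion"],"additionalProperties":false}. motion is a list of rows, 1 to 5 of them, each an object with the fields finger_gap (the finger opening in m), x, y, z (the shift in m), drx, dry, drz (a rotation vector in rad); a field left out counts as zero (the opening has to be given); each row is the pose to reach, as a shift and turn from the pose commanded when the call began, along the tool's axes at that moment; what a row does not reach only later rows make up. A row lasts 1/8 s, in which the tool goes at most 0.0625 m and 0.188 rad, less where a joint would pass 70% of its speed; a pose out of reach is approached as far as the arm can. The fingers move at their own pace and stop on an object; squeeze is the grip in N (left out, the last holds). Time passes only in rows, so rows that do not move let the fingers close. The tool returns the time, the measured TCP pose, the force, the opening and the grip force at its end. only (a regular expression) keeps the lines of the reply that match it, lines (a string "A,B") keeps lines A to B, and quiet returns only ok. Input that does not fit is refused with a message, and nothing moves.
- bot.observe(): the state, without advancing time (a new reading comes with each control period).
- grab_frame(name): name is "scene" or "side" or "wrist"; returns (picture, depth): 384x512x3 uint8, blue, green, red; 384x512 float32, m along the optical axis (not along the pixel's ray), 0 where there is no reading.
- calibration(name): a dict with "vfov" (degrees; the focal length in pixels is half the picture's height over the tangent of half this angle, whatever the lens; pixels are square), "cx", "cy" (the principal point, pixels), "eye" and "attitude" of the camera in the world. Camera axes: x right, y down, z forward; pixel columns grow to the right and rows downward; lengths in m; the calibration is good to about 2 mm. The wrist camera is an equidistant fisheye: a pixel r from the principal point sees the ray r / f radians off the axis. A picture is of the moment at which its call begins: read the wrist's pose just before it. calibration takes no time and is no camera call; for the wrist camera it gives the pose at the moment of the call.
- job.job_done(): hands the job in; it is judged then, once.
The state is a dict: "clock": time; "qpos": joint angles; "qd": joint speeds; "joint_efforts": joint torques, N m; "position": TCP position; "tool_rot": TCP orientation; "force": force on the tool from outside, world axes, zero at the start; "moment": the same for the moment, N m; "grip_width": finger opening in m; "finger_force": force on a finger pad.
Only numpy, scipy, OpenCV 4.12 (cv2) and the standard library are available. Lean on these libraries where they do the work, as an engineer would, in place of code of your own. Each camera call takes 0.05 s, during which the arm holds its last target. There are 200 camera calls.

## Working session

There is one attempt and no reset: what is moved stays moved. The work goes in short steps, Python scripts to look and compute and a tool call to move; the robot and the scene stay as the last step left them, time stands still between calls to the robot, and variables do not carry over. Pictures are saved under pics/ and viewed, at most 10 in all, crops included, and the job is handed in when it is done.

```bash
mkdir -p pics
```

Create h.py:
```python
import numpy as np, cv2
from workcell import bot, grab_frame, calibration, job
from scipy.spatial.transform import Rotation as R
def att(c):
    a=np.array(c["attitude"],float)
    return a if a.shape==(3,3) else R.from_euler('xyz',a).as_matrix()
def ray(c,u,v,fish=False):
    f=192/np.tan(np.radians(c["vfov"])/2); x=(u-c["cx"]);y=(v-c["cy"])
    if fish:
        r=np.hypot(x,y);t=r/f
        d=np.array([np.sin(t)*x/max(r,1e-9),np.sin(t)*y/max(r,1e-9),np.cos(t)])
    else: d=np.array([x/f,y/f,1.])
    return att(c)@d
def onz(c,u,v,z,fish=False):
    d=ray(c,u,v,fish);e=np.array(c["eye"]);return e+d*(z-e[2])/d[2]
def proj(c,P,fish=False):
    p=att(c).T@(np.array(P)-np.array(c["eye"]));f=192/np.tan(np.radians(c["vfov"])/2)
    if fish:
        r=np.hypot(p[0],p[1]);t=np.arctan2(r,p[2]);return c["cx"]+f*t*p[0]/r,c["cy"]+f*t*p[1]/r
    return c["cx"]+f*p[0]/p[2],c["cy"]+f*p[1]/p[2]
```

Run:
```python
from h import *
import pickle
D={}
for n in("scene","side","wrist"):
    c=calibration(n);p,d=grab_frame(n);D[n]=(c,p,d);print(n,c)
pickle.dump(D,open("D0.pkl","wb"))
a=np.hstack([D["scene"][1],D["side"][1]])
cv2.imwrite("pics/scene0.png",cv2.resize(D["scene"][1],(800,600),interpolation=cv2.INTER_CUBIC))
cv2.imwrite("pics/wrist0.png",cv2.resize(D["wrist"][1],(800,600),interpolation=cv2.INTER_CUBIC))
cv2.imwrite("pics/side0.png",cv2.resize(D["side"][1],(800,600),interpolation=cv2.INTER_CUBIC))
print(bot.observe())
```

```text
scene {'vfov': 50.72907235226862, 'cx': 250.17759637489152, 'cy': 194.20115035010932, 'eye': array([-0.04950836, -0.74277682,  0.97966344]), 'attitude': array([-2.37112969, -0.01252347, -0.51401871])}
side {'vfov': 42.2921202532491, 'cx': 267.39398408069144, 'cy': 195.7389763730058, 'eye': array([ 0.23094379, -1.46557684,  0.93586473]), 'attitude': array([-2.08768074,  0.01543497, -0.10193582])}
wrist {'vfov': 65.70646984690485, 'cx': 255.42708722616143, 'cy': 194.16425100033433, 'eye': array([0.62406093, 0.07970803, 0.37465888]), 'attitude': array([ 2.82517946e+00,  1.34656988e-03, -2.67835102e-05])}
{'clock': 0.15, 'qpos': array([-0.07018186,  0.52187192, -0.03632483,  1.59982677,  0.02123594,
        1.02107123, -0.11283455]), 'qd': array([ 6.96998271e-04, -1.46821479e-03, -1.67896557e-05, -1.28168297e-03,
        2.08282816e-03,  2.67778799e-04,  3.07247615e-04]), 'joint_efforts': array([ 4.00798544e-04, -9.27376485e+01,  1.98035471e+00, -3.70049715e+01,
        1.79930578e-02,  6.46477114e-03, -1.41420460e-05]), 'position': array([ 6.24753607e-01, -5.22172900e-05,  1.95579228e-01]), 'tool_rot': array([-3.14080538e+00,  8.21430080e-05,  1.57074698e+00]), 'force': array([-0.29021932,  0.8155812 ,  0.56616986]), 'moment': array([0.04796278, 0.01240182, 0.04525801]), 'finger_force': 0.0, 'grip_width': 0.08550235084498874}
```

View pics/scene0.png

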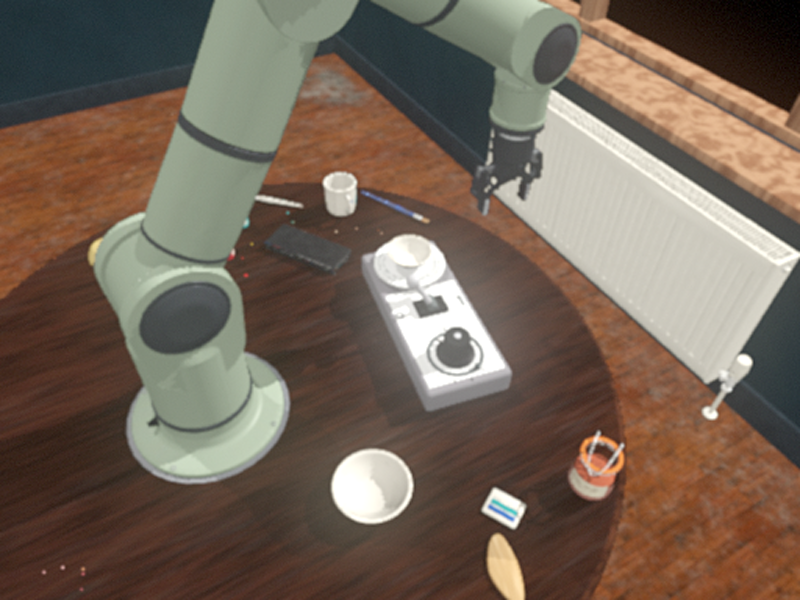

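View pics/wrist0.png

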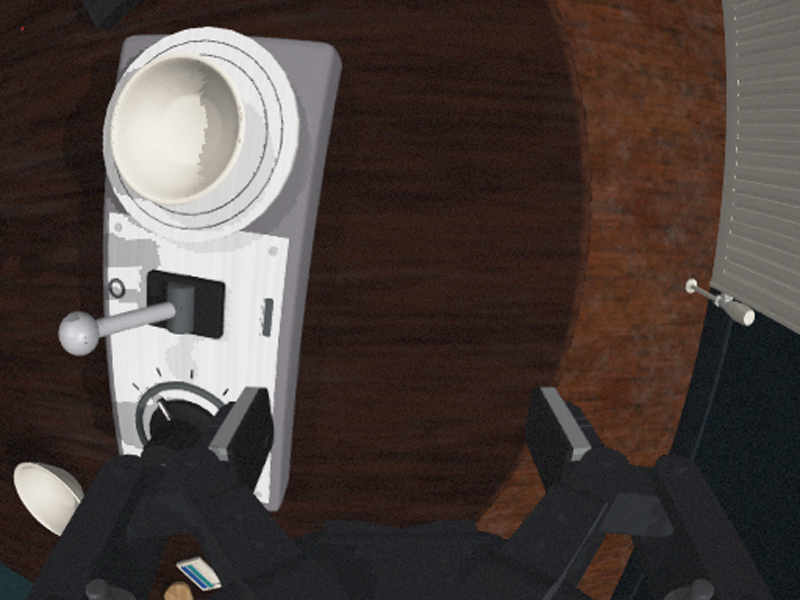

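Scene: unit with bowl on wheel at about (410,255), toggle ball (415,283) leaning to the robot (off), dial (457,345). The larger loose bowl at (372,485) is the decoy; the smaller one stands on the wheel head (410,250). Wrist view: wheel edge left 105 / right 298 / top 28 / bottom 240, ring mark (117,288), bar (267,317), pointer white line near (160,408).

Run:
```python
from h import *
import pickle
D=pickle.load(open("D0.pkl","rb"))
c=D["wrist"][0];k=.64
P=lambda u,v,z:onz(c,u*k,v*k,z,True)[:2]
L,Rr,T,B=[P(*p,.078) for p in((104,133),(299,133),(208,28),(203,241))]
print("wheel",L,Rr,T,B)
for n,u,v,z in(("slot",187,305,.062),("ring",117,288,.062),("bar",267,317,.062),("cTL",125,37,.06),("cTR",341,50,.06),("cBR",283,510,.06),("ball",80,333,.134),("whitein",168,420,.07),("whiteout",155,402,.07),("collarL",135,420,.066),("collarT",180,382,.066)):print(n,P(u,v,z))
cs=D["scene"][0]
print("scene dialtop",onz(cs,457*k,337*k,.112), "ball",onz(cs,415*k,283*k,.134))
# depth top-down cloud: cap top and housing from scene
d=D["scene"][2];f=192/np.tan(np.radians(cs["vfov"])/2)
v,u=np.mgrid[0:384,0:512];X=np.stack([(u-cs["cx"])/f*d,(v-cs["cy"])/f*d,d],-1)@att(cs).T+np.array(cs["eye"])
m=(d>0)&(X[...,0]>.4)&(X[...,0]<.85)&(abs(X[...,1])<.3)
s=m&(abs(X[...,2]-.06)<.004)
r=cv2.minAreaRect(X[s][:,:2].astype(np.float32)*1000);print("top",r)
s=m&(abs(X[...,2]-.112)<.004)&(X[...,1]<0)
print("cap",s.sum(),np.median(X[s],0),X[s].min(0),X[s].max(0))
p=D["scene"][1];a=p[195:260,265:330];cv2.imwrite("pics/c1.png",cv2.resize(a,(600,600),interpolation=cv2.INTER_CUBIC))
p=D["wrist"][1];a=p[170:310,60:190];b=cv2.resize(a,(557,600),interpolation=cv2.INTER_CUBIC);cv2.imwrite("pics/c2.png",b)
```

```text
wheel [0.41114329 0.11159896] [0.56012847 0.09633594] [0.49697973 0.17461267] [0.48879981 0.02766238]
slot [ 0.46172932 -0.02402769]
ring [ 0.39752546 -0.00978175]
bar [ 0.52644919 -0.03324317]
cTL [0.41808244 0.18679983]
cTR [0.58500087 0.15396241]
cBR [ 0.51556282 -0.2257187 ]
ball [ 0.41011057 -0.02003905]
whitein [ 0.42710129 -0.12448188]
whiteout [ 0.4183062  -0.10741686]
collarL [ 0.38837645 -0.13075784]
collarT [ 0.44527417 -0.08876885]
scene dialtop [ 0.43768899 -0.14679565  0.112     ] ball [ 0.43090302 -0.00780554  0.134     ]
top ((461.18511962890625, -22.956878662109375), (398.13275146484375, 167.77256774902344), 79.88249206542969)
cap 196 [ 0.43876822 -0.14538628  0.11226637] [ 0.41430322 -0.17059657  0.10804587] [ 0.4638129  -0.02010412  0.11583833]
```

View pics/c1.png

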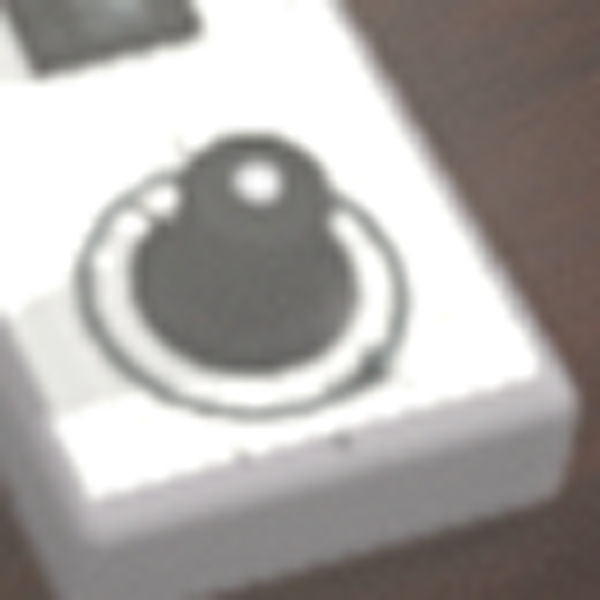

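Crop: collar tab is the dark block at (378,365) lower right; pointer's white nose at about (165,200) upper left.

Run:
```python
from h import *
import pickle
D=pickle.load(open("D0.pkl","rb"))
cs=D["scene"][0];q=65/600
yaw=np.radians(79.88-90);C=np.array([.4612,-.0230]);A=C+np.array([.125*np.sin(yaw),-.125*np.cos(yaw)]);print("axis",A,"yaw",yaw)
def val(p):
    d=np.array(p)[:2]-A;a=np.arctan2(d[1],d[0])-yaw;return np.hypot(*d),(2.5-a)%(2*np.pi)
def cr(u,v,z):return onz(cs,265+u*q,195+v*q,z)
for n,u,v,z in(("tab",378,365,.070),("ptr",165,200,.07),("collL",80,280,.066),("collR",407,295,.066),("collB",250,415,.066)):print(n,val(cr(u,v,z)))
cw=D["wrist"][0]
for u,v in((168,420),(155,402)):print("wristptr",val(onz(cw,u*.64,v*.64,.071,True)))
print("tip",(R.from_euler('z',yaw).apply([-.085*np.sin(.5),0,0])[:2]+C),"z",.073+.085*np.cos(.5))
o=bot.observe();M=R.from_euler('xyz',o["tool_rot"]).as_matrix();print("toolshift",M.T@(np.array([*A,.196])-o["position"]))
c2=D["side"][0];print("sidepx",proj(c2,[*A,.07]))
u,v=map(int,proj(c2,[*A,.07]));a=D["side"][1][v-24:v+24,u-32:u+32];cv2.imwrite("pics/c3.png",cv2.resize(a,(800,600),interpolation=cv2.INTER_CUBIC));print(u,v)
```

```text
axis [ 0.4392362  -0.14605524] yaw -0.17662732030182623
tab (np.float64(0.052786021071992185), np.float64(3.583601811667706))
ptr (np.float64(0.03900650062416572), np.float64(0.6188502464358878))
collL (np.float64(0.05195824378884553), np.float64(5.992594857649191))
collR (np.float64(0.051604374223554884), np.float64(2.922253185282193))
collB (np.float64(0.052626469454567205), np.float64(4.442589453486269))
wristptr (np.float64(0.02503518772224487), np.float64(0.275829847372536))
wristptr (np.float64(0.0441703053323028), np.float64(0.27620465193651933))
tip [ 0.42108284 -0.0158396 ] z 0.14759451776068166
toolshift [-0.14601221 -0.18551046 -0.00026273]
sidepx (np.float64(294.3869390540723), np.float64(224.67974269735473))
294 224
```

>>> shift_gripper([
  {"finger_gap": 0.085,"y": -0.0625,"drz": -0.188},
  {"finger_gap": 0.085,"x": -0.05,"y": -0.125,"drz": -0.376},
  {"finger_gap": 0.085,"x": -0.1,"y": -0.186,"drz": -0.564},
  {"finger_gap": 0.085,"x": -0.146,"y": -0.186,"drz": -0.752},
  {"finger_gap": 0.085,"x": -0.146,"y": -0.186,"drz": -0.94},
], squeeze=40)

```text
clock: 0.78
position: [0.4375, -0.1485, 0.1962]
tool_rot: [-3.141, 0.0, 2.479]
force: [0.4, 0.6, -0.3]
grip_width: 0.0847
finger_force: 0.0
```

View pics/c3.png

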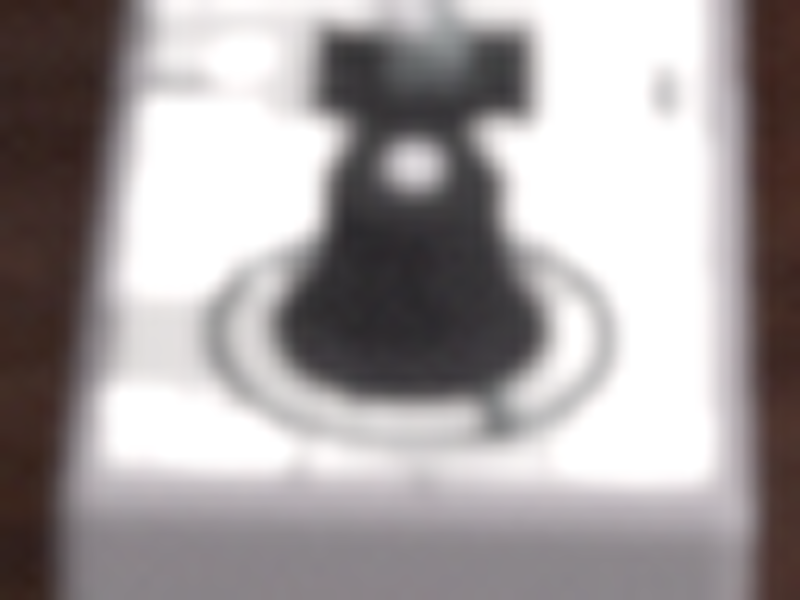

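Run:
```python
from h import *
import pickle
D=pickle.load(open("D0.pkl","rb"));c2=D["side"][0]
A=np.array([.4392,-.1461]);yaw=-.1766
p=onz(c2,262+495/12.5,200+408/12.5,.070);d=p[:2]-A;print("side tab",np.hypot(*d),2.5-(np.arctan2(d[1],d[0])-yaw))
c=calibration("wrist");p,dd=grab_frame("wrist");pickle.dump((c,p,dd),open("D1.pkl","wb"))
# rectify to top-down map at z=.071, 0.25mm/px, 150mm square about axis
S=600;g=(np.arange(S)-S/2)*.00025
f=192/np.tan(np.radians(c["vfov"])/2)
Xw,Yw=np.meshgrid(A[0]+g,A[1]-g);P=np.stack([Xw,Yw,np.full_like(Xw,.071)],-1)-np.array(c["eye"])
q=P@att(c);r=np.hypot(q[...,0],q[...,1]);t=np.arctan2(r,q[...,2])
m=cv2.remap(p,(c["cx"]+f*t*q[...,0]/r).astype(np.float32),(c["cy"]+f*t*q[...,1]/r).astype(np.float32),cv2.INTER_CUBIC)
cv2.imwrite("pics/top1.png",m);print(bot.observe()["qpos"])
```

```text
side tab 0.050252891408627424 3.5797227482817373
[ 0.3568104   0.26825393 -0.187582    2.00483372  0.06614765  0.87441642
  1.05356891]
```

View pics/top1.png

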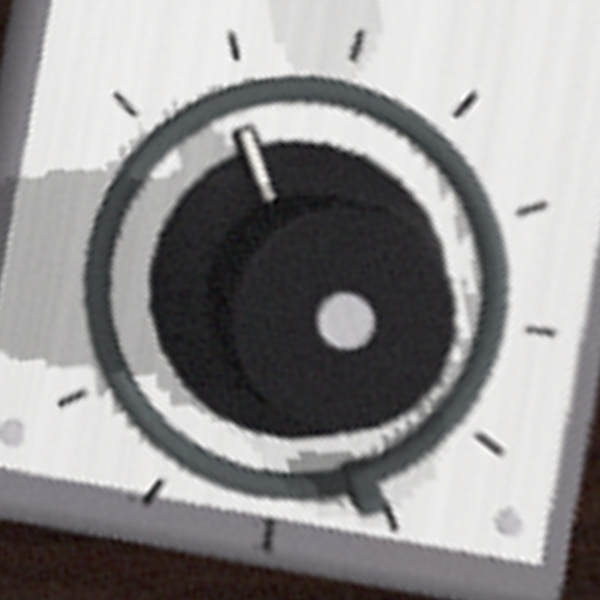

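Top-down map (4 px/mm): dial centre ≈(300,288), pointer line (242,132)-(268,198), so world angle ≈1.935. The tab is at (360,490), angle ≈-1.27. The pointer must go 3.2 rad clockwise, plus the cap's play.

>>> shift_gripper([
  {"finger_gap": 0.085,"drz": -0.18},
  {"finger_gap": 0.085,"drz": -0.36},
  {"finger_gap": 0.085,"drz": -0.5},
  {"finger_gap": 0.085,"drz": -0.5},
])

```text
clock: 1.32
position: [0.439, -0.1457, 0.1959]
tool_rot: [3.141, -0.0, 2.974]
force: [-0.9, 0.0, 0.3]
grip_width: 0.0852
finger_force: 0.0
```

Run:
```python
from h import *
o=bot.observe();M=R.from_euler('xyz',o["tool_rot"]).as_matrix();print(o["position"],o["tool_rot"],o["qpos"][6],M.T@(np.array([.4390,-.1447,.077])-o["position"]))
```

```text
[ 0.43903559 -0.14574557  0.19588897] [ 3.14135243e+00 -2.28545436e-04  2.97384529e+00] 1.495443024359338 [0.00018249 0.00099639 0.11888926]
```

>>> shift_gripper([
  {"finger_gap": 0.085,"y": 0.001,"z": 0.05},
  {"finger_gap": 0.085,"y": 0.001,"z": 0.09},
  {"finger_gap": 0.085,"y": 0.001,"z": 0.119},
  {"finger_gap": 0.085,"y": 0.001,"z": 0.119},
])

```text
clock: 1.82
position: [0.4381, -0.1444, 0.0757]
tool_rot: [3.141, -0.003, 2.973]
force: [1.1, -0.2, 0.1]
grip_width: 0.0843
finger_force: 0.0
```

>>> shift_gripper([
  {"finger_gap": 0.03},
  {"finger_gap": 0.03},
  {"finger_gap": 0.03},
  {"finger_gap": 0.03},
], squeeze=40)

```text
clock: 2.33
position: [0.4394, -0.1451, 0.0774]
tool_rot: [-3.141, 0.001, 2.976]
force: [0.3, -0.1, 0.1]
grip_width: 0.0301
finger_force: 0.0
```

The fingers closed to 30 mm with no force, which shouldn't happen on a 50 mm cap, so I'll look.

Run:
```python
from h import *
c=calibration("scene");p,d=grab_frame("scene");u,v=map(int,proj(c,[.439,-.145,.1]))
a=cv2.resize(p[v-40:v+35,u-50:u+50],(600,450),interpolation=cv2.INTER_CUBIC)
c=calibration("side");p,d=grab_frame("side");u,v=map(int,proj(c,[.439,-.145,.1]))
p2,_=grab_frame("wrist")
b=cv2.resize(p[v-25:v+25,u-33:u+34],(400,300),interpolation=cv2.INTER_CUBIC)
w=cv2.resize(p2,(400,300))
cv2.imwrite("pics/l2.png",np.hstack([cv2.resize(a,(400,300)),b]) if 0 else np.vstack([np.hstack([cv2.resize(a,(400,300)),b]),np.hstack([w,w*0])]))
o=bot.observe();print(o["grip_width"],o["finger_force"],o["position"])
```

```text
0.030085043551709798 0.0 [ 0.4391912  -0.14505797  0.07710104]
```

View pics/l2.png

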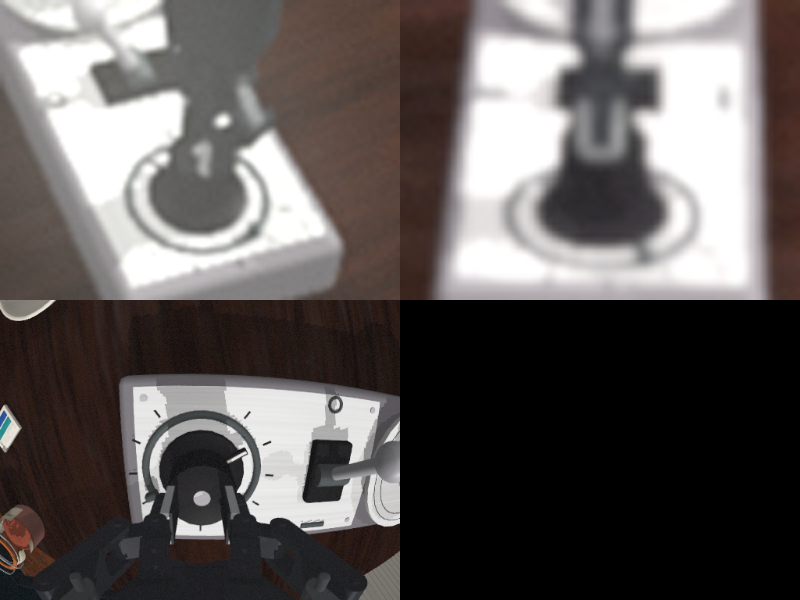

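The wrist view shows the pads straddling the cap, and the cap stays visible at (202,498). I'll command them fully closed.

>>> shift_gripper([
  {"finger_gap": 0},
  {"finger_gap": 0},
  {"finger_gap": 0},
], squeeze=60)

```text
clock: 2.85
position: [0.4391, -0.145, 0.0769]
tool_rot: [3.142, -0.0, 2.976]
force: [0.2, 0.5, 0.6]
grip_width: -0.0001
finger_force: 0.0
```

```bash
python3 -c "
from h import *
p,_=grab_frame('wrist');a=p[190:384,120:380];cv2.imwrite('pics/l3.png',cv2.resize(a,(800,597),interpolation=cv2.INTER_CUBIC));o=bot.observe();print(o['grip_width'],o['finger_force'])"
```

```text
0.00012024765832225068 0.0
```

View pics/l3.png

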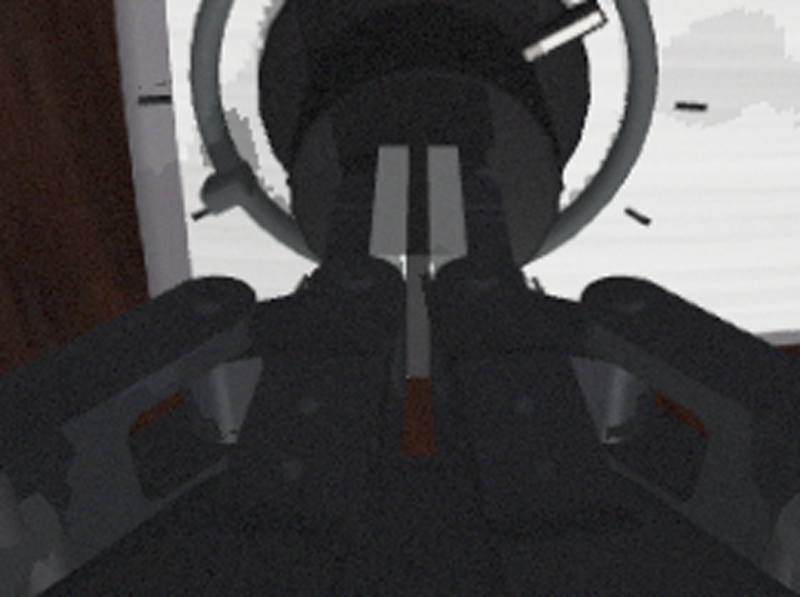

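The closed fingertips (l3, about (420,200)) lie over the cap, so they are higher than reported or nothing collides. I'll check with depth.

Run:
```python
from h import *
o=bot.observe();c=calibration("wrist");p,d=grab_frame("wrist")
print(o["position"],c["eye"],c["attitude"],o["qpos"])
print("TCP px in wrist",proj(c,o["position"],True),"crop px",[(a-b)*800/260 for a,b in zip(proj(c,o["position"],True),(120,190))])
f=192/np.tan(np.radians(c["vfov"])/2)
def pt(u,v):
    z=d[v,u];t=np.hypot(u-c["cx"],v-c["cy"])/f;r=ray(c,u,v,True);return np.round(np.array(c["eye"])+r*z/np.cos(t),4)
for n,u,v in(("padL tip",390,150),("padL",390,200),("padR tip",445,150),("finger R",490,200),("skirt",300,50),("cap R",530,150),("plate",690,150),("cap behind",420,120),("captop",420,240),("knuckle",380,300)):
    U,V=round(120+u/3.077),round(190+v/3.077);print(n,d[V,U],pt(U,V))
for n in("scene","side"):
    c=calibration(n);p,d=grab_frame(n);u,v=proj(c,o["position"]);print(n,u,v)
    f=192/np.tan(np.radians(c["vfov"])/2)
    vv,uu=np.mgrid[0:384,0:512];X=np.stack([(uu-c["cx"])/f*d,(vv-c["cy"])/f*d,d],-1)@att(c).T+np.array(c["eye"])
    m=(d>0)&(np.hypot(X[...,0]-.439,X[...,1]+.145)<.03)&(X[...,2]>.05)&(X[...,2]<.2)
    print(np.histogram(X[m][:,2],bins=np.arange(.05,.2,.01)))
    if n=="side":
        for v in range(195,232,3):print(v,[ (round(float(X[v,u,1]),3),round(float(X[v,u,2]),3)) for u in(290,294,298)])
```

```text
[ 0.43913978 -0.14498882  0.07697613] [ 0.35957808 -0.13197074  0.25613735] [ 2.82564263e+00 -7.16673145e-05  1.40533055e+00] [ 0.37963997  0.46310709 -0.24097065  2.11090625  0.19335496  0.58791358
  1.4070905 ]
TCP px in wrist (np.float64(255.8086203571299), np.float64(225.94420348078708)) crop px [np.float64(417.8726780219382), np.float64(110.59754917165256)]
padL tip 0.15039152 [ 0.4264 -0.1475  0.1203]
padL 0.1355075 [ 0.4268 -0.1471  0.1361]
padR tip 0.15177034 [ 0.4285 -0.1385  0.119 ]
finger R 0.14245038 [ 0.4329 -0.1326  0.1299]
skirt 0.19516405 [ 0.4225 -0.1682  0.0731]
cap R 0.15824053 [ 0.434  -0.1244  0.1132]
plate 0.21458012 [ 0.4678 -0.0827  0.0626]
cap behind 0.15577932 [ 0.4246 -0.1425  0.1138]
captop 0.12517472 [ 0.4277 -0.1431  0.147 ]
knuckle 0.10915306 [ 0.4253 -0.1477  0.1633]
scene 291.49896596358576 223.01061776726976
(array([  0,  10,  78,  40,  40,  54, 106,  21,  17,  12,  11,  37,  16,
        27,  24]), array([0.05, 0.06, 0.07, 0.08, 0.09, 0.1 , 0.11, 0.12, 0.13, 0.14, 0.15,
       0.16, 0.17, 0.18, 0.19, 0.2 ]))
side 294.332292147329 222.66420331099195
(
[... 199 characters left out ...]
7), (-0.195, 0.207), (-0.16, 0.187)]
198 [(-0.197, 0.199), (-0.197, 0.198), (-0.204, 0.202)]
201 [(-0.008, 0.077), (-0.191, 0.184), (-0.194, 0.185)]
204 [(-0.024, 0.075), (-0.171, 0.162), (-0.18, 0.167)]
207 [(-0.038, 0.072), (-0.148, 0.137), (-0.041, 0.071)]
210 [(-0.125, 0.113), (-0.155, 0.131), (-0.123, 0.11)]
213 [(-0.145, 0.114), (-0.152, 0.117), (-0.144, 0.112)]
216 [(-0.151, 0.107), (-0.163, 0.113), (-0.164, 0.113)]
219 [(-0.162, 0.103), (-0.167, 0.105), (-0.163, 0.101)]
222 [(-0.156, 0.088), (-0.163, 0.091), (-0.17, 0.095)]
225 [(-0.16, 0.079), (-0.17, 0.085), (-0.17, 0.084)]
228 [(-0.163, 0.07), (-0.173, 0.075), (-0.168, 0.071)]
231 [(-0.174, 0.066), (-0.18, 0.069), (-0.179, 0.067)]
```

Both the wrist and side depth put the closed tips at z≈0.118, about 41 mm above the reported TCP (0.077). So the real fingers end short of the TCP stated. Next: open and measure the palm clearance before going lower.

>>> shift_gripper([
  {"finger_gap": 0.085,"z": -0.06},
  {"finger_gap": 0.085,"z": -0.06},
  {"finger_gap": 0.085,"z": -0.06},
  {"finger_gap": 0.085,"z": -0.06},
])

```text
clock: 3.55
position: [0.4386, -0.1449, 0.1362]
tool_rot: [3.141, -0.002, 2.976]
force: [-0.3, 0.0, -0.3]
grip_width: 0.072
finger_force: 0.0
```

Add to h.py:
```python
def cloud(n):
    o=bot.observe();c=calibration(n);p,d=grab_frame(n);f=192/np.tan(np.radians(c["vfov"])/2)
    v,u=np.mgrid[0:384,0:512].astype(float);x=(u-c["cx"]);y=(v-c["cy"])
    if n=="wrist":
        r=np.hypot(x,y)+1e-9;t=r/f;X=np.stack([np.tan(t)*x/r*d,np.tan(t)*y/r*d,d],-1)
    else: X=np.stack([x/f*d,y/f*d,d],-1)
    W=X@att(c).T+np.array(c["eye"]);M=R.from_euler('xyz',o["tool_rot"]).as_matrix()
    return o,c,p,d,W,(W-o["position"])@M
```

Run:
```python
from h import *
o,c,p,d,W,T=cloud("wrist");print(o["position"],o["grip_width"])
ok=(d>0)&(W[...,2]>.16)
for lo in np.arange(-.065,.066,.01):
    m=ok&(T[...,1]>=lo)&(T[...,1]<lo+.01)
    if m.any():
        i=np.argsort(T[m][:,2])[-8:];print(round(lo,3),m.sum(),"low z(tool)",np.round(np.percentile(T[m][:,2],[5,50,95,99]),3),"x",np.round(T[m][i,0].mean(),3))
o,c,p,d,W,T=cloud("side")
ok=(d>0)&(abs(T[...,0])<.06)&(abs(T[...,1])<.07)&(W[...,2]>.125)
for z in np.arange(-.16,.02,.01):
    m=ok&(T[...,2]>=z)&(T[...,2]<z+.01)
    if m.any():print("side z",round(z,3),m.sum(),"x",np.round(T[m][:,0].min(),3),np.round(T[m][:,0].max(),3),"y",np.round(np.percentile(T[m][:,1],[0,10,50,90,100]),3))
```

```text
[ 0.43859866 -0.14488625  0.13616594] 0.07201991263105499
-0.065 4842 low z(tool) [-0.139 -0.117 -0.097 -0.091] x 0.008
-0.055 1672 low z(tool) [-0.136 -0.098 -0.062 -0.055] x 0.008
-0.045 2465 low z(tool) [-0.11  -0.079 -0.051 -0.047] x 0.003
-0.035 1641 low z(tool) [-0.132 -0.118 -0.106 -0.096] x 0.013
-0.025 1885 low z(tool) [-0.136 -0.126 -0.114 -0.111] x 0.012
-0.015 1936 low z(tool) [-0.136 -0.123 -0.111 -0.109] x 0.01
-0.005 1631 low z(tool) [-0.13  -0.122 -0.112 -0.111] x 0.01
0.005 1954 low z(tool) [-0.136 -0.123 -0.111 -0.109] x 0.01
0.015 1875 low z(tool) [-0.136 -0.126 -0.114 -0.111] x 0.016
0.025 1608 low z(tool) [-0.132 -0.117 -0.101 -0.096] x 0.013
0.035 2444 low z(tool) [-0.109 -0.078 -0.051 -0.047] x 0.004
0.045 1755 low z(tool) [-0.136 -0.098 -0.063 -0.055] x 0.008
0.055 4840 low z(tool) [-0.139 -0.117 -0.097 -0.091] x 0.008
0.065 722 low z(tool) [-0.143 -0.124 -0.097 -0.094] x 0.013
side z -0.16 28 x -0.01 0.008 y [-0.068 -0.063 -0.037 -0.034 -0.027]
side z -0.15 79 x -0.018 0.018 y [-0.069 -0.068 -0.04   0.003  0.014]
side z -0.14 46 x -0.018 0.018 y [-0.07  -0.068 -0.024  0.008  0.017]
side z -0.13 34 x -0.016 0.017 y [-0.07  -0.068 -0.064 -0.026 -0.022]
side z -0.12 33 x -0.016 0.017 y [-0.07  -0.069 -0.065 -0.034 -0.028]
side z -0.11 19 x -0.013 0.014 y [-0.07  -0.069 -0.066 -0.051 -0.037]
side z -0.1 12 x -0.013 0.013 y [-0.069 -0.068 -0.066 -0.049 -0.049]
side z -0.09 3 x -0.005 0.001 y [-0.055 -0.055 -0.054 -0.054 -0.054]
side z -0.08 25 x -0.011 0.01 y [-0.058 -0.054 -0.049 -0.045 -0.042]
side z -0.07 23 x -0.011 0.01 y [-0.056 -0.054 -0.05  -0.043 -0.041]
side z -0.06 25 x -0.008 0.01 y [-0.054 -0.049 -0.044  0.042  0.045]
side z -0.05 5 x -0.005 0.001 y [-0.05  -0.049 -0.044  0.01   0.045]
```

The fingertips sit at tool z≈-0.041 (closed) with the palm proportionally behind. So it's a constant 41 mm offset. I'll lower to a reported z of 0.037.

>>> shift_gripper([
  {"finger_gap": 0.085,"z": 0.03},
  {"finger_gap": 0.085,"z": 0.06},
  {"finger_gap": 0.085,"z": 0.085},
  {"finger_gap": 0.085,"z": 0.1},
  {"finger_gap": 0.085,"z": 0.1},
])

```text
clock: 4.28
position: [0.4386, -0.1448, 0.0362]
tool_rot: [3.141, -0.002, 2.976]
force: [0.4, -0.4, 1.3]
grip_width: 0.0853
finger_force: 0.0
```

>>> shift_gripper([
  {"finger_gap": 0.03},
  {"finger_gap": 0.03},
  {"finger_gap": 0.03},
  {"finger_gap": 0.03},
], squeeze=40)

```text
clock: 4.78
position: [0.44, -0.1441, 0.0381]
tool_rot: [3.141, 0.002, 2.977]
force: [-3.1, 9.2, 16.6]
grip_width: 0.0493
finger_force: 38.5
```

Gripped at 49 mm with 38 N. Turning clockwise (+rz).

>>> shift_gripper([
  {"finger_gap": 0.03,"drz": 0.18},
  {"finger_gap": 0.03,"drz": 0.36},
  {"finger_gap": 0.03,"drz": 0.54},
  {"finger_gap": 0.03,"drz": 0.72},
  {"finger_gap": 0.03,"drz": 0.9},
])

```text
clock: 5.4
position: [0.4402, -0.1436, 0.0381]
tool_rot: [3.139, -0.0, 2.072]
force: [-0.9, 13.0, 15.4]
grip_width: 0.049
finger_force: 38.8
```

>>> shift_gripper([
  {"finger_gap": 0.03,"drz": 0.18},
  {"finger_gap": 0.03,"drz": 0.36},
  {"finger_gap": 0.03,"drz": 0.54},
  {"finger_gap": 0.03,"drz": 0.72},
  {"finger_gap": 0.03,"drz": 0.9},
])

```text
clock: 6.02
position: [0.4409, -0.1433, 0.0381]
tool_rot: [3.14, -0.003, 1.172]
force: [2.9, 12.1, 14.0]
grip_width: 0.049
finger_force: 39.0
```

>>> shift_gripper([
  {"finger_gap": 0.03,"drz": 0.18},
  {"finger_gap": 0.03,"drz": 0.36},
  {"finger_gap": 0.03,"drz": 0.54},
  {"finger_gap": 0.03,"drz": 0.72},
  {"finger_gap": 0.03,"drz": 0.9},
])

```text
clock: 6.65
position: [0.4415, -0.1436, 0.0382]
tool_rot: [-3.141, -0.004, 0.272]
force: [6.5, 8.8, 11.4]
grip_width: 0.049
finger_force: 39.3
```

>>> shift_gripper([
  {"finger_gap": 0.03},
  {"finger_gap": 0.03},
])

```text
clock: 6.9
position: [0.4414, -0.1437, 0.0381]
tool_rot: [-3.141, -0.004, 0.278]
force: [6.8, 8.6, 13.5]
grip_width: 0.0492
finger_force: 39.7
```

Add to h.py:
```python
def rect(name,z=.071,A=(.4392,-.1447)):
    c=calibration(name);p,dd=grab_frame(name)
    S=600;g=(np.arange(S)-S/2)*.00025;f=192/np.tan(np.radians(c["vfov"])/2)
    X,Y=np.meshgrid(A[0]+g,A[1]-g);q=(np.stack([X,Y,np.full_like(X,z)],-1)-np.array(c["eye"]))@att(c)
    r=np.hypot(q[...,0],q[...,1]);t=np.arctan2(r,q[...,2]) if name=="wrist" else r/q[...,2]
    return cv2.remap(p,(c["cx"]+f*t*q[...,0]/r).astype(np.float32),(c["cy"]+f*t*q[...,1]/r).astype(np.float32),cv2.INTER_CUBIC)
```

Run:
```python
from h import *
m=rect("wrist");cv2.imwrite("pics/top2.png",m);o=bot.observe();print(o["qpos"],o["tool_rot"])
# white line pixels on the dark skirt annulus (r 27..42mm)
g=cv2.cvtColor(m,cv2.COLOR_BGR2GRAY).astype(float);v,u=np.mgrid[0:600,0:600];C=(300,294)
for r in(29,32,35,37):
    a=np.radians(np.arange(0,360,3));x=C[0]+r*4*np.cos(a);y=C[1]-r*4*np.sin(a)
    s=cv2.remap(m,x.astype(np.float32)[None],y.astype(np.float32)[None],1)[0].mean(1);print(r,[(int(np.degrees(t)),int(k)) for t,k in zip(a,s) if k>90])
```

```text
[-0.18583201  0.60198193  0.50297201  2.15780978 -0.59385081  0.51489381
 -0.52302017] [-3.14088845 -0.00420205  0.27756442]
29 [(93, 122), (96, 162), (99, 145), (102, 109), (183, 110), (186, 172), (189, 170), (192, 167), (195, 163), (198, 162), (201, 165), (204, 164), (207, 165), (210, 168), (321, 215), (324, 102)]
32 [(96, 156), (99, 157), (102, 157), (105, 157), (108, 156), (111, 157), (114, 141), (183, 138), (186, 166), (189, 164), (192, 164), (195, 167), (198, 168), (201, 165), (204, 166), (207, 165), (210, 165), (285, 119), (288, 161), (291, 158), (294, 156), (297, 152), (321, 216), (324, 120)]
35 [(105, 143), (108, 157), (111, 157), (114, 157), (117, 155), (119, 156), (186, 165), (189, 168), (192, 165), (195, 163), (198, 162), (201, 163), (204, 165), (207, 176), (210, 194), (276, 155), (279, 157), (282, 155), (285, 156), (288, 155), (291, 155), (294, 153), (321, 219), (324, 128)]
37 [(75, 151), (78, 159), (81, 204), (84, 213), (87, 209), (90, 227), (93, 236), (96, 230), (99, 212), (102, 206), (111, 134), (114, 157), (117, 159), (119, 155), (123, 155), (126, 125), (186, 139), (189, 164), (192, 163), (195, 164), (198, 166), (201, 163), (204, 167), (207, 166), (270, 114), (273, 160), (276, 156), (279, 159), (282, 156), (285, 157), (288, 95), (321, 219), (324, 149)]
```

The white line now reads -38.4° (-0.67 rad), the same at every radius. The play was about 0.095 and is taken up, leaving about 0.60 rad. I'll turn 0.5 and look.

>>> shift_gripper([
  {"finger_gap": 0.03,"drz": 0.17},
  {"finger_gap": 0.03,"drz": 0.34},
  {"finger_gap": 0.03,"drz": 0.5},
  {"finger_gap": 0.03,"drz": 0.5},
  {"finger_gap": 0.03,"drz": 0.5},
])

```text
clock: 7.58
position: [0.4416, -0.1441, 0.0381]
tool_rot: [-3.139, -0.004, -0.223]
force: [7.7, 6.4, 13.7]
grip_width: 0.0492
finger_force: 40.2
```

Run:
```python
from h import *
m=rect("wrist",.072);cv2.imwrite("pics/top3.png",m);o=bot.observe();print(o["qpos"],o["tool_rot"])
for r in(28,30,32,34,36,38,40):
    a=np.radians(np.arange(270,330,1));x=300+r*4*np.cos(a);y=294-r*4*np.sin(a)
    s=cv2.remap(m,x.astype(np.float32)[None],y.astype(np.float32)[None],1)[0].mean(1);print(r,[(int(round(np.degrees(t))),int(k)) for t,k in zip(a,s) if k>110])
```

```text
[-0.27672575  0.64388985  0.6369977   2.16167262 -0.74260534  0.56050965
 -0.87657152] [-3.13911556 -0.00371142 -0.22281056]
28 [(292, 167), (293, 212), (294, 219), (295, 217), (296, 203), (297, 137)]
30 [(270, 131), (271, 147), (292, 133), (293, 205), (294, 219), (295, 218), (296, 208), (297, 160)]
32 [(270, 165), (271, 120), (293, 186), (294, 217), (295, 219), (296, 208), (297, 151)]
34 [(270, 132), (293, 163), (294, 214), (295, 217), (296, 207), (297, 141)]
36 [(293, 144), (294, 212), (295, 216), (296, 210), (297, 129)]
38 [(270, 126), (271, 148), (272, 135), (273, 131), (274, 128), (275, 156), (276, 130), (277, 124), (293, 119), (294, 209), (295, 216), (296, 210), (297, 118)]
40 [(270, 213), (271, 214), (272, 210), (273, 211), (274, 213), (275, 215), (276, 214), (277, 213), (278, 210), (279, 212), (280, 211), (281, 209), (282, 210), (283, 209), (284, 211), (285, 217), (286, 218), (287, 183), (288, 146), (289, 140), (290, 144), (291, 127), (294, 212), (295, 216), (296, 210), (297, 123), (303, 180), (304, 189), (305, 184), (306, 178), (307, 169), (308, 163), (309, 164), (310, 150), (311, 126)]
```

View pics/top3.png

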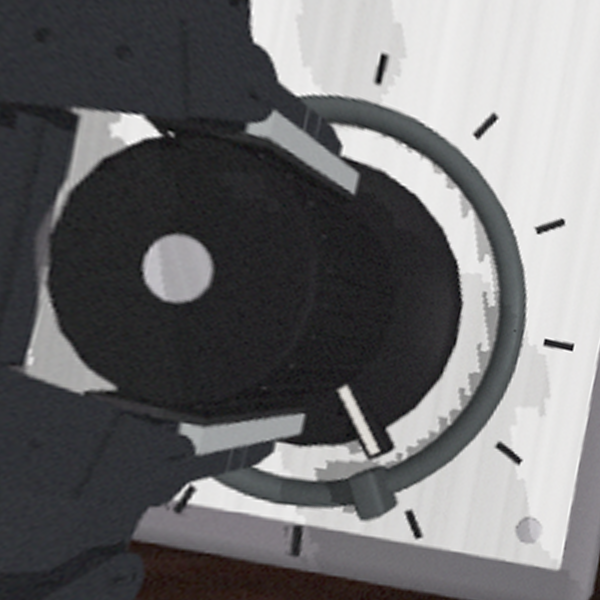

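Pointer line (343,388)-(375,455), about -65°, and the tab just past it at about (370,492). One enlarged composite will give the tab angle.

Run:
```python
from h import *
import pickle
import h
m3=rect("wrist",.072)
c1,p1,_=pickle.load(open("D1.pkl","rb"))
h.calibration=lambda n:c1; h.grab_frame=lambda n:(p1,0)
m1=rect("wrist",.072)
def crop(m,C):
    a=cv2.resize(m[400:550,300:450],(600,600)[:2],interpolation=cv2.INTER_CUBIC)[:, :400+200]
    for dg in(-65,-70,-75):
        t=np.radians(dg);q=lambda r:(int((C[0]+4*r*np.cos(t)-300)*4),int((C[1]-4*r*np.sin(t)-400)*4))
        cv2.line(a,q(60),q(70),(0,0,255) if dg==-70 else (0,160,0),2)
    return a
cv2.imwrite("pics/tab.png",cv2.resize(np.hstack([crop(m3,(300,294)),crop(m1,(301,294))]),(800,400),interpolation=cv2.INTER_AREA))
```

```text
(no output)
```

View pics/tab.png

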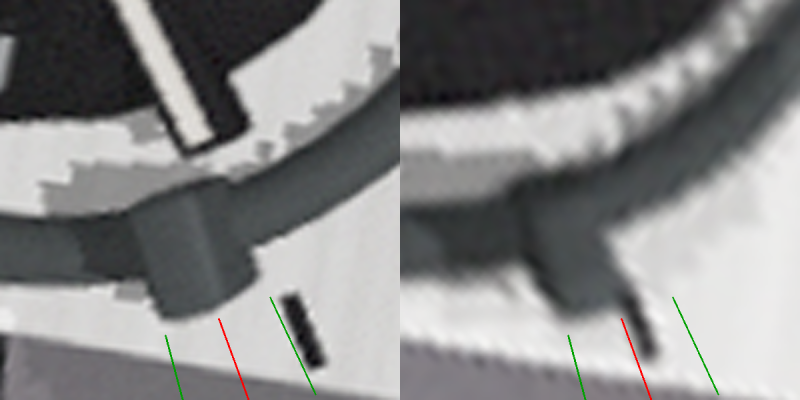

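Left: tab top face corners (135,215),(200,185),(225,300),(165,318), giving ≈-71.4°; pointer line end (197,142), giving -65.1°. Right (camera nearly radial to the tab): tab ≈-72.2°. So about 0.112 rad remains.

>>> shift_gripper([
  {"finger_gap": 0.03,"drz": 0.06},
  {"finger_gap": 0.03,"drz": 0.11},
  {"finger_gap": 0.03,"drz": 0.11},
  {"finger_gap": 0.03,"drz": 0.11},
])

```text
clock: 8.18
position: [0.4416, -0.1442, 0.0381]
tool_rot: [-3.139, -0.004, -0.333]
force: [6.0, 6.8, 14.1]
grip_width: 0.0491
finger_force: 40.1
```

Run:
```python
from h import *
m=rect("wrist",.072);o=bot.observe();print(o["tool_rot"])
for r in(30,34,36,38,40):
    a=np.radians(np.arange(280,300,.5));x=300+r*4*np.cos(a);y=294-r*4*np.sin(a)
    s=cv2.remap(m,x.astype(np.float32)[None],y.astype(np.float32)[None],1)[0].mean(1);w=np.clip(s-110,0,None)
    if r>38:w[abs(np.degrees(a)-288.5)>3.5]=0
    print(r,round(float((w*np.degrees(a)).sum()/w.sum()-360),2))
```

```text
[-3.13872066 -0.00352655 -0.33291393]
30 -70.82
34 -70.53
36 -70.48
38 -70.45
40 -70.73
```

Now I'll release, rise, and look with the camera radially in line with the tab (no tangential parallax).

>>> shift_gripper([
  {"finger_gap": 0.085},
  {"finger_gap": 0.085},
  {"finger_gap": 0.085},
  {"finger_gap": 0.085},
])

```text
clock: 8.72
position: [0.4391, -0.145, 0.037]
tool_rot: [-3.142, 0.0, -0.334]
force: [-0.3, -0.9, 0.3]
grip_width: 0.085
finger_force: 0.0
```

>>> shift_gripper([
  {"finger_gap": 0.085,"z": -0.05},
  {"finger_gap": 0.085,"z": -0.1,"drz": 0.18},
  {"finger_gap": 0.085,"z": -0.12,"drz": 0.36},
  {"finger_gap": 0.085,"z": -0.12,"drz": 0.54},
  {"finger_gap": 0.085,"z": -0.12,"drz": 0.72},
])

```text
clock: 9.35
position: [0.4393, -0.1448, 0.1572]
tool_rot: [-3.141, 0.0, -1.059]
force: [-0.3, -0.0, 0.1]
grip_width: 0.0851
finger_force: 0.0
```

>>> shift_gripper([
  {"finger_gap": 0.085,"drz": 0.18},
  {"finger_gap": 0.085,"drz": 0.2},
  {"finger_gap": 0.085,"drz": 0.2},
  {"finger_gap": 0.085,"drz": 0.2},
])

```text
clock: 9.85
position: [0.4391, -0.145, 0.1571]
tool_rot: [-3.141, 0.0, -1.252]
force: [-0.1, 0.9, -0.2]
grip_width: 0.0853
finger_force: 0.0
```

Run:
```python
from h import *
o=bot.observe();print(o["position"],o["tool_rot"],o["qpos"][6],o["grip_width"])
m=rect("wrist",.072);cv2.imwrite("pics/top4.png",m)
for r in(30,34,36,38):
    a=np.radians(np.arange(278,300,.5));x=300+r*4*np.cos(a);y=294-r*4*np.sin(a)
    s=cv2.remap(m,x.astype(np.float32)[None],y.astype(np.float32)[None],1)[0].mean(1);w=np.clip(s-110,0,None)
    print(r,round(float((w*np.degrees(a)).sum()/w.sum()-360),2))
# unrolled strip: angle -90..-54 (0.06deg/px), r 26..70mm (stacked 10px/mm)
a=np.radians(np.linspace(-87,-57,600))[None];r=np.linspace(28,66,570)[:,None]
s=cv2.remap(m,(300+4*r*np.cos(a)).astype(np.float32),(294-4*r*np.sin(a)).astype(np.float32),cv2.INTER_CUBIC)
cv2.imwrite("pics/strip.png",s)
g=s.mean(2)
for rr in(47,49,51,53,55,57): # dark tab extent beyond collar(56) / contrast
    row=g[int((rr-28)/38*570)];print(rr,[int(x) for x in row[::25]])
```

```text
[ 0.43914436 -0.14504686  0.15707241] [-3.14126948e+00  2.72517830e-04 -1.25151750e+00] -1.8383103342418323 0.08530846809961048
30 -68.52
34 -68.44
36 -68.64
38 -68.68
47 [158, 143, 146, 147, 147, 147, 143, 145, 145, 127, 101, 127, 134, 136, 152, 204, 217, 219, 196, 202, 214, 201, 179, 210]
49 [122, 119, 111, 124, 132, 120, 126, 125, 118, 69, 65, 76, 76, 76, 78, 85, 136, 151, 122, 154, 195, 149, 124, 120]
51 [72, 71, 60, 52, 50, 47, 50, 49, 50, 52, 72, 75, 78, 82, 87, 70, 63, 66, 60, 60, 68, 63, 62, 63]
53 [82, 82, 75, 59, 61, 60, 60, 58, 58, 50, 67, 75, 79, 76, 85, 75, 82, 81, 83, 82, 87, 84, 84, 81]
55 [76, 61, 62, 75, 55, 43, 45, 52, 53, 50, 74, 84, 86, 84, 86, 77, 78, 77, 74, 72, 69, 79, 74, 67]
57 [216, 215, 207, 195, 141, 144, 145, 147, 156, 116, 74, 88, 89, 91, 88, 192, 219, 217, 209, 202, 213, 212, 208, 205]
```

View pics/strip.png

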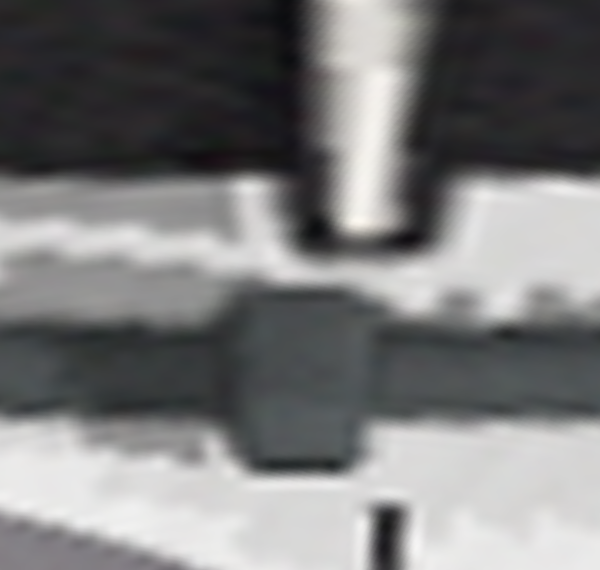

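Unrolled strip (20 px/deg): pointer nose centre x≈366 (-68.7°), tab centre x≈302 (-71.85°). About 0.055 rad clockwise is still needed. I'll regrip here, where the camera has a clean radial view, and finish by measuring.

Add to h.py:
```python
def meas():
    m=rect("wrist",.072);an=np.linspace(-87,-57,601);a=np.radians(an)[None]
    r=np.linspace(35,41,25)[:,None];f=lambda r:cv2.remap(m,(300+4*r*np.cos(a)).astype(np.float32),(294-4*r*np.sin(a)).astype(np.float32),1).mean(2).mean(0)
    s=f(np.linspace(33,37,17)[:,None]);w=np.clip(s-110,0,None);p=(w*an).sum()/w.sum()
    s=f(np.linspace(57,58,5)[:,None]);d=an[s<105];return round(p,2),round(d.min(),2),round(d.max(),2),round(p-(d.min()+d.max())/2,2)
```

```bash
python3 -c "
from h import *
print(meas())"
```

```text
(np.float64(-68.55), np.float64(-75.4), np.float64(-69.15), np.float64(3.73))
```

>>> shift_gripper([
  {"finger_gap": 0.085,"z": 0.04},
  {"finger_gap": 0.085,"z": 0.08},
  {"finger_gap": 0.085,"z": 0.11},
  {"finger_gap": 0.085,"z": 0.12},
  {"finger_gap": 0.085,"z": 0.12},
])

```text
clock: 10.58
position: [0.4391, -0.1453, 0.0373]
tool_rot: [3.141, 0.0, -1.254]
force: [-0.5, 0.6, 0.7]
grip_width: 0.0848
finger_force: 0.0
```

>>> shift_gripper([
  {"finger_gap": 0.03},
  {"finger_gap": 0.03},
  {"finger_gap": 0.03},
  {"finger_gap": 0.03},
], squeeze=40)

```text
clock: 11.08
position: [0.4408, -0.1448, 0.0381]
tool_rot: [-3.139, -0.001, -1.253]
force: [4.4, 2.7, 16.1]
grip_width: 0.049
finger_force: 38.5
```

```bash
python3 -c "
from h import *
print(meas())"
```

```text
(np.float64(-68.55), np.float64(-75.45), np.float64(-68.9), np.float64(3.63))
```

>>> shift_gripper([
  {"finger_gap": 0.03,"drz": 0.03},
  {"finger_gap": 0.03,"drz": 0.057},
  {"finger_gap": 0.03,"drz": 0.057},
  {"finger_gap": 0.03,"drz": 0.057},
])

```text
clock: 11.62
position: [0.4408, -0.1448, 0.0381]
tool_rot: [-3.139, -0.0, -1.31]
force: [4.2, 3.9, 16.4]
grip_width: 0.0488
finger_force: 38.7
```

```bash
python3 -c "
from h import *
print(meas())"
```

```text
(np.float64(-71.85), np.float64(-75.55), np.float64(-68.85), np.float64(0.35))
```

Pointer is at -71.85°, on the tab's centre. Release, rise and re-measure, then go for the toggle.

>>> shift_gripper([
  {"finger_gap": 0.085},
  {"finger_gap": 0.085},
  {"finger_gap": 0.085},
  {"finger_gap": 0.085},
])

```text
clock: 12.18
position: [0.439, -0.1451, 0.037]
tool_rot: [3.141, 0.0, -1.311]
force: [0.0, 0.4, 0.3]
grip_width: 0.0854
finger_force: 0.0
```

>>> shift_gripper([
  {"finger_gap": 0.085,"z": -0.05},
  {"finger_gap": 0.085,"z": -0.1},
  {"finger_gap": 0.085,"z": -0.15},
  {"finger_gap": 0.085,"z": -0.15},
  {"finger_gap": 0.085,"z": -0.15},
])

```text
clock: 12.8
position: [0.439, -0.1446, 0.1866]
tool_rot: [3.142, 0.001, -1.31]
force: [0.3, 0.4, -0.5]
grip_width: 0.0849
finger_force: 0.0
```

```bash
python3 -c "
from h import *
print(meas())
m=rect('wrist',.072);a=np.radians(np.linspace(-87,-57,600))[None];r=np.linspace(28,66,570)[:,None]
s=cv2.remap(m,(300+4*r*np.cos(a)).astype(np.float32),(294-4*r*np.sin(a)).astype(np.float32),cv2.INTER_CUBIC);cv2.imwrite('pics/strip2.png',s)
for n in ('scene','wrist'):
    o,c,p,d,W,T=cloud(n)
    k=(d>0)&(W[...,2]>.137)&(W[...,2]<.170)&(np.hypot(W[...,0]-.421,W[...,1]+.016)<.03)
    print(n,k.sum(),np.median(W[k],0) if k.any() else 0,W[k].min(0),W[k].max(0))
    if k.sum()>20:
        q=W[k];x=np.linalg.lstsq(np.c_[2*q,np.ones(len(q))],(q**2).sum(1),rcond=None)[0];print('sphere',x[:3],np.sqrt(x[3]+x[:3]@x[:3]))
o=bot.observe();M=R.from_euler('xyz',o['tool_rot']).as_matrix();print(o['position'],o['tool_rot'],M.T@(np.array([.421,-.016,.187])-o['position']))"
```

```text
(np.float64(-72.05), np.float64(-75.55), np.float64(-69.25), np.float64(0.35))
scene 69 [ 0.41769271 -0.01936915  0.15537448] [ 0.40657712 -0.02856215  0.14283546] [ 0.43485997 -0.00520757  0.16286163]
sphere [ 0.42102865 -0.01523536  0.15017764] 0.012292759161606421
wrist 449 [ 0.42383338 -0.02308728  0.15403923] [ 0.4088239  -0.02866268  0.1370528 ] [ 0.43606095 -0.01173769  0.16227859]
sphere [ 0.42210795 -0.01356662  0.14861382] 0.014268744687028592
[ 0.43870717 -0.14505713  0.18633673] [ 3.14035470e+00  3.51962925e-04 -1.31138401e+00] [-0.12928133 -0.01598929 -0.00063757]
```

Ball fitted by depth from two cameras: (0.4215,-0.0146,0.1485). Moving over it, with the fingers turned to close along the hinge axis.

>>> shift_gripper([
  {"finger_gap": 0.085,"x": -0.03,"drz": -0.18},
  {"finger_gap": 0.085,"x": -0.06,"y": -0.004,"drz": -0.36},
  {"finger_gap": 0.085,"x": -0.09,"y": -0.008,"drz": -0.54},
  {"finger_gap": 0.085,"x": -0.12,"y": -0.012,"drz": -0.72},
  {"finger_gap": 0.085,"x": -0.1305,"y": -0.0168,"drz": -0.9},
])

```text
clock: 13.62
position: [0.4213, -0.0131, 0.1865]
tool_rot: [3.141, 0.001, -0.403]
force: [0.0, -1.9, 0.1]
grip_width: 0.0849
finger_force: 0.0
```

>>> shift_gripper([
  {"finger_gap": 0.085,"drz": -0.15},
  {"finger_gap": 0.085,"drz": -0.23},
  {"finger_gap": 0.085,"drz": -0.23},
  {"finger_gap": 0.085,"drz": -0.23},
])

```text
clock: 14.12
position: [0.4217, -0.0148, 0.1868]
tool_rot: [3.141, 0.0, -0.183]
force: [-1.1, -0.2, -0.4]
grip_width: 0.0847
finger_force: 0.0
```

Run:
```python
from h import *
o,c,p,d,W,T=cloud("wrist")
k=(d>0)&(W[...,2]>.14)&(W[...,2]<.170)&(np.hypot(W[...,0]-.421,W[...,1]+.0146)<.022)
q=W[k];x=np.linalg.lstsq(np.c_[2*q,np.ones(len(q))],(q**2).sum(1),rcond=None)[0];print('sphere',k.sum(),x[:3],np.sqrt(x[3]+x[:3]@x[:3]))
M=R.from_euler('xyz',o['tool_rot']).as_matrix();print(o['position'],o['tool_rot'],o["qpos"],M.T@(np.array([.4215,-.0146,.088])-o['position']))
```

```text
sphere 1013 [ 0.42175093 -0.01379682  0.14926745] 0.01370582814781983
[ 0.42170714 -0.01476635  0.18679716] [ 3.14123560e+00  3.92166942e-04 -1.83251927e-01] [-0.93387314  0.37199956  1.06098034  2.14563053 -0.43292309  0.85641659
 -1.36351556] [-0.00019524 -0.0001611   0.09879719]
```

>>> shift_gripper([
  {"finger_gap": 0.085,"z": 0.03},
  {"finger_gap": 0.085,"z": 0.06},
  {"finger_gap": 0.085,"z": 0.085},
  {"finger_gap": 0.085,"z": 0.097},
  {"finger_gap": 0.085,"z": 0.097},
])

```text
clock: 14.8
position: [0.4217, -0.0149, 0.0898]
tool_rot: [3.141, 0.001, -0.182]
force: [0.8, 0.1, 0.0]
grip_width: 0.0849
finger_force: 0.0
```

>>> shift_gripper([
  {"finger_gap": 0.01},
  {"finger_gap": 0.01},
  {"finger_gap": 0.01},
  {"finger_gap": 0.01},
  {"finger_gap": 0.01},
], squeeze=20)

```text
clock: 15.42
position: [0.4222, -0.0136, 0.0904]
tool_rot: [-3.14, -0.0, -0.18]
force: [-1.2, 7.1, 10.1]
grip_width: 0.0265
finger_force: 19.2
```

>>> shift_gripper([
  {"finger_gap": 0.01,"x": 0.0156,"z": -0.0066},
  {"finger_gap": 0.01,"x": 0.0323,"z": -0.01},
  {"finger_gap": 0.01,"x": 0.0492,"z": -0.01},
  {"finger_gap": 0.01,"x": 0.0659,"z": -0.0066},
  {"finger_gap": 0.01,"x": 0.079,"z": -0.0012},
])

```text
clock: 16.05
position: [0.5006, -0.0278, 0.0913]
tool_rot: [-3.14, -0.0, -0.18]
force: [0.8, 7.0, 0.7]
grip_width: 0.0263
finger_force: 20.9
```

>>> shift_gripper([
  {"finger_gap": 0.01},
  {"finger_gap": 0.085},
  {"finger_gap": 0.085},
  {"finger_gap": 0.085},
  {"finger_gap": 0.085},
])

```text
clock: 16.68
position: [0.4995, -0.0288, 0.0912]
tool_rot: [3.142, -0.0, -0.181]
force: [0.2, 1.0, 0.3]
grip_width: 0.0851
finger_force: 0.0
```

>>> shift_gripper([
  {"finger_gap": 0.085,"z": -0.04},
  {"finger_gap": 0.085,"z": -0.08},
  {"finger_gap": 0.085,"z": -0.12},
  {"finger_gap": 0.085,"z": -0.12},
  {"finger_gap": 0.085,"z": -0.12},
])

```text
clock: 17.3
position: [0.4993, -0.0285, 0.2108]
tool_rot: [-3.141, 0.0, -0.181]
force: [0.8, -0.1, -0.3]
grip_width: 0.0848
finger_force: 0.0
```

Run:
```python
from h import *
C=np.array([.4612,-.0230])
for n in("scene","wrist"):
    o,c,p,d,W,T=cloud(n)
    for s in(-1,1):
        e=C+s*.0408*np.array([.984,-.176])
        k=(d>0)&(W[...,2]>.138)&(W[...,2]<.166)&(np.hypot(*(W[...,:2]-e).transpose(2,0,1))<.02)
        print(n,s,e,k.sum(),W[k].mean(0) if k.any() else "")
        if k.sum()>30:
            q=W[k];x=np.linalg.lstsq(np.c_[2*q,np.ones(len(q))],(q**2).sum(1),rcond=None)[0];print('sphere',x[:3],np.sqrt(x[3]+x[:3]@x[:3]))
# bowl on wheel
    k=(d>0)&(W[...,2]>.095)&(W[...,2]<.115)&(W[...,1]>.03)&(W[...,1]<.2)&(W[...,0]>.4)&(W[...,0]<.57);print("bowl",k.sum(),W[k].min(0),W[k].max(0))
import pickle
D=pickle.load(open("D0.pkl","rb"))
p0=D["scene"][1]
```

```text
scene -1 [ 0.4210528 -0.0158192] 0 
scene 1 [ 0.5013472 -0.0301808] 69 [ 0.49837316 -0.03387367  0.15394125]
sphere [ 0.50118174 -0.0300433   0.14967479] 0.012646867440273189
bowl 247 [0.43871197 0.05709825 0.09516355] [0.53349103 0.15101367 0.11429163]
wrist -1 [ 0.4210528 -0.0158192] 0 
wrist 1 [ 0.5013472 -0.0301808] 843 [ 0.50470146 -0.02881691  0.15816365]
sphere [ 0.50197059 -0.02831136  0.14937316] 0.01364268208468691
bowl 2642 [0.43822175 0.05673465 0.09500161] [0.5342721  0.1524969  0.11215613]
```

The toggle sits at its on stop (ball at unit x≈+41 mm), the pointer is on the tab, and nothing is being touched. Handing in.

```bash
python3 -c "
from h import *
print(job.job_done())"
```

```text
the job is handed in; nothing more can be done
None
```

The job is handed in at about 17 s: the dial's pointer measured within about 0.3° of the collar's tab, the toggle was then flipped to its on stop, and the gripper is open and clear; no contact was made with the bowl, jar or mug.

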